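# Put the last coated plate on the drying stack and switch the dryer on

### The job

The loose coated plate lies too flat on the low stone slab to be picked up: slide it out over the slab's front edge (the one facing the robot) until its end overhangs well, grip it there, and lay it down, not dropped, squarely and flush on top of the two like plates stacked on the dryer. Then, with the plate released, slide the dryer's selector grip all the way to its far end stop to switch it on. Do not let the plate fall, and leave the stacked plates, the small jar on the slab and the beaker standing where they are.

Things in the scene. Friction and masses are not known exactly. Their poses are not given: they have to be found in the camera images.
- plate: the loose coated plate, white, 140 x 50 x 4 mm (x, y, z), about 70 g. Origin: centre of its underside. Its x axis lies along its length and +x points away from the robot at the start; z up. It starts lying flat on the slab, wholly on it, its length within about 0.2 rad of the slab's x axis and its -x (front) end some 10 to 40 mm inside the slab's front edge
- plate_front (a point): the point at the middle of the plate's -x (front) end face, 70 mm from the plate's centre and 2 mm above its underside: the end that must be slid out past the slab's front edge
- slab: fixed flat dark-grey stone slab, 220 x 200 mm (x, y), top 50 mm above the work surface. Origin: centre of its underside, at the work surface. Its -x side is the front edge, 110 mm from the origin, facing the robot; in front of that edge the bench is free
- dryer: fixed plate dryer: flat grey-painted metal housing 200 x 220 mm (x, y), top 30 mm above the work surface. Origin: centre of its underside, on the work surface; -x faces the robot. On it at y = -55 mm stands an aluminium bar 110 x 44 mm (x, y), top at 60 mm, carrying the stack; at y = +65 mm lies the selector's track along x
- stack_top: upper of the two like white plates stacked lengthwise (along the dryer's x) on the aluminium bar, loose, 140 x 50 x 4 mm, about 70 g. Origin: centre of its underside, 64 mm above the work surface (its top at 68 mm); axes as the plate's
- stack_low: lower plate of the stack, same size, loose, underside at 60 mm
- selector (a joint): travel of the selector grip in m: 0 at the end near the robot, 0.07 at the far end stop (dryer's +x), growing as it slides along the dryer's +x. It starts between 0 and 0.02, has about 1.5 N of friction and stays where it is left
- selector_top (a point): centre of the top of the selector grip, a black upright block 20 mm along its travel, 28 mm across it and 40 mm tall. This point is 84.5 mm above the work surface; the grip stands on a bare aluminium track 40 mm wide and 120 mm long, whose top is 44 mm above the work surface
- vial: small amber jar, 28 mm in diameter, 50 mm tall, loose on the slab beside the plate (on the slab's -y side). Origin: centre of its underside
- beaker: glass beaker, 60 mm in diameter, 80 mm tall, loose, standing between slab and dryer. Origin: centre of its underside
There are look-alikes about, which are no part of the job. What is shaped like the stack_top but turquoise is not meant. What is shaped like the stack_low but orange is not meant.

How it is judged:
By the outcome, as a careful person would: the job done as asked, in the order asked, and still so for the second after the job is handed in, with the robot touching nothing.
It also fails if it takes over 67 s, if anything falls off the work surface, if the arm or the gripper's body presses on something with over 40 N, if the wrist force passes 120 N, or if a joint passes its speed limit or range.

### The arm

A 7-joint arm with a two-finger parallel gripper is mounted at the origin on the work surface. World frame = base frame: x ahead of the robot, y to its left, z up, the work surface at z = 0. Lengths are in m, angles in rad, forces in N, time in s.
With the tool pointing down it reaches from about 0.35 to 0.9 m from the base axis. Payload 8.1 kg.
Tool frame: the origin (TCP) lies at the very end of the fingers, on their centre line; the grasp point (between the pads) lies 19 mm behind it; x points along the fingers, y is the direction in which the jaws open and shut, and the axes are right-handed (so a half turn about x gives the same grasp; the last joint's range is limited). The gripper opens to 92 mm and grips with 3 to 60 N. Pads are 19 mm wide; open, the fingers measure 130 mm over their backs; the gripper's body (75 mm by 190 mm) begins 47 mm behind the grasp point.
Start: joints at [1.218, 0.434, 0.025, 1.573, -0.012, 1.134, -0.075], TCP at [0.154, -0.606, 0.19] pointing down, gripper open.
Joint ranges: [-2.62, 2.62], [-0.44, 2.09], [-1.27, 1.32], [0.08, 2.57], [-1.32, 4.46], [0.12, 2], [-2.74, 2.74]. Speed limits (rad/s): [2.22, 2.22, 3.01, 3.01, 3.14, 3.14, 3.14].

### API

Orientations are given as a rotation vector (axis times angle).
In Python, from cell import * gives the robot as it stands.
- The arm moves only by the shell command python3 -m handwheel 'ROWS' [FORCE]. ROWS is JSON, a list of rows, each a list of 7 numbers: the opening, from 0 (shut) to 1 (fully open), then the shift along the tool's x, y, z in m, then the turn, a rotation vector about the tool's x, y, z in rad. A call has 1 to 10 rows; each row shifts and turns the commanded pose from where the row before left it, along the tool's axes as they then stand; what a row does not reach is not made up. A row lasts 1/10 s, in which the tool goes at most 50 mm and 8.59 degrees, less where a joint would pass 70% of its speed; a pose out of reach is approached as far as the arm can. A call is refused whole if a number of a shift passes 0.05 or a number of a turn 0.15, either way. A call with a gripper value outside its range is refused whole. The fingers move at their own pace and stop on an object; FORCE is the grip in N (left out, the last holds). Time passes only in rows, so rows that do not move let the fingers close. It gives the time, the measured TCP pose, the force and the opening at its end, in the units of the state.
- observe(): the state, without advancing time (a new reading comes with each control period).
- get_image(name): name is "scene" or "side" or "wrist"; returns (picture, depth): 480x640x3 uint8, blue, green, red; 480x640 float32, m along the optical axis (not along the pixel's ray), 0 where there is no reading.
- get_calibration(name): a dict with "camera_matrix" (3x3 intrinsics, pixels), "pose" (4x4, takes a point from camera to world coordinates). Camera axes: x right, y down, z forward; pixel columns grow to the right and rows downward; lengths in m; the calibration is good to about 2 mm. A picture is of the moment at which its call begins: read the wrist's pose just before it. get_calibration takes no time and is no camera call; for the wrist camera it gives the pose at the moment of the call.
- sign_off(): hands the job in, once; it reports no verdict.
The state is a dict: "clock": time; "joints": joint angles; "dq": joint speeds; "joint_efforts": joint torques, N m; "position": TCP position; "ee_rot": TCP orientation; "force": force on the tool from outside, world axes, zero at the start; "ft_torque": the same for the moment, N m; "width": opening from 0.0 (shut) to 1.0 (fully open).
Only numpy, scipy, OpenCV 4.12 (cv2) and the standard library are available. Lean on these libraries where they do the work, as an engineer would, in place of code of your own. Each camera call takes 0.05 s, during which the arm holds its last target. There are 200 camera calls.

## Working session

There is one attempt and no reset: what is moved stays moved. The work goes in short steps, Python scripts to look and compute and a shell command to move; the robot and the scene stay as the last step left them, time stands still between calls to the robot, and variables do not carry over. Pictures are saved under pics/ and viewed, about 8 in all and at most 12, crops included, and the job is handed in when it is done.

```bash
mkdir -p pics; ls
python3 - <<'E'
from cell import *
import cv2,numpy as np
print(observe())
for n in ("scene","side"):
    im,d=get_image(n); cv2.imwrite(f"pics/{n}0.png",im); np.save(f"pics/{n}0.npy",d)
    c=get_calibration(n); print(n,c["camera_matrix"],c["pose"])
E
```

```text
pics
{'clock': 0.0, 'joints': array([ 1.21840139,  0.43521347,  0.02499441,  1.57408095, -0.01158533,
        1.13397585, -0.07513   ]), 'dq': array([ 0.00232948, -0.00106566,  0.00111703, -0.00141044,  0.00088042,
        0.00100523,  0.00110067]), 'joint_efforts': array([ 3.78588738e-04, -6.67858744e+01,  9.85630341e-01, -3.14460862e+01,
       -6.04791543e-02,  4.29015909e-02,  1.57230288e-04]), 'position': array([ 0.15429025, -0.60508819,  0.18905741]), 'ee_rot': array([ 2.08883534,  0.263753  , -2.089573  ]), 'force': array([0.29366424, 0.18583752, 0.26883695]), 'ft_torque': array([ 0.00734984, -0.0051385 ,  0.06193036]), 'width': 1.0020985222878909}
scene [[500.63025703   0.         319.69573488]
 [  0.         500.63025703 243.02419539]
 [  0.           0.           1.        ]] [[-0.85476052  0.35598958 -0.37769811  0.80023682]
 [ 0.51891193  0.57111586 -0.63604802  0.51837936]
 [-0.01071709 -0.73966079 -0.67289454  0.64057959]
 [ 0.          0.          0.          1.        ]]
side [[440.08911393   0.         315.5763011 ]
 [  0.         440.08911393 241.85892366]
 [  0.           0.           1.        ]] [[-0.99950083 -0.01772801  0.02614956  0.45336177]
 [-0.03146885  0.48553267 -0.87365195  0.60614215]
 [ 0.00279164 -0.87403875 -0.48584819  0.43740001]
 [ 0.          0.          0.          1.        ]]
```

View pics/scene0.png

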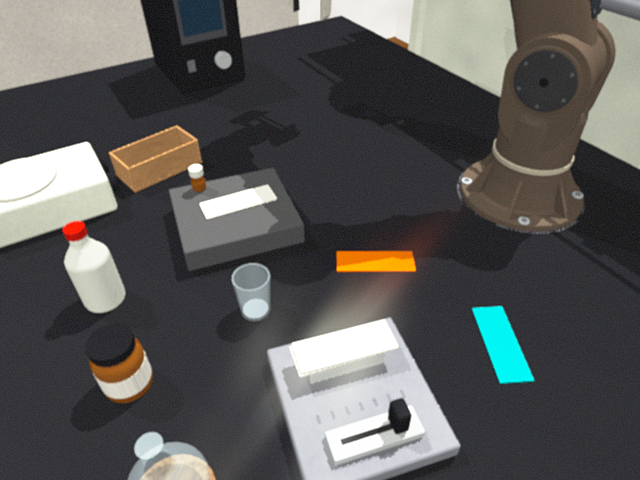

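View pics/side0.png

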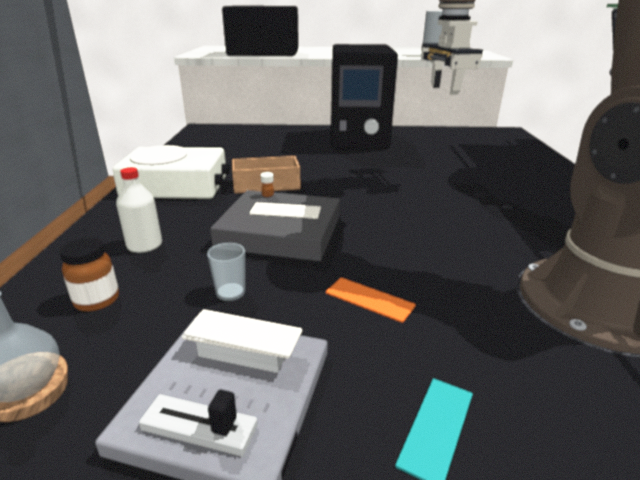

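Candidates for the loose plate: white on the slab (scene 238,201), white stack plate on the dryer (345,347), turquoise (502,344) and orange (375,262) strips, and the white selector track (375,437). The white one on the dark slab, beside the amber jar (197,178), matches the description.

```bash
cat > h.py <<'E'
from cell import *
import cv2,numpy as np
def onplane(cal,px,z):
    K,T=cal["camera_matrix"],cal["pose"]
    px=np.asarray(px,float).reshape(-1,2)
    r=np.c_[px,np.ones(len(px))]@np.linalg.inv(K).T@T[:3,:3].T
    return T[:3,3]+r*((z-T[2,3])/r[:,2])[:,None]
def cloud(cal,d):
    K,T=cal["camera_matrix"],cal["pose"]
    v,u=np.mgrid[:480,:640]
    P=np.stack([(u-K[0,2])/K[0,0]*d,(v-K[1,2])/K[1,1]*d,d],-1)
    return P@T[:3,:3].T+T[:3,3]
def rect(P):
    (c,s,_)=r=cv2.minAreaRect((P[:,:2]*1000).astype(np.float32))
    b=cv2.boxPoints(r); e=[b[1]-b[0],b[2]-b[1]]; e=max(e,key=np.linalg.norm)
    a=np.degrees(np.arctan2(e[1],e[0])); a=(a+90)%180-90
    return np.round(c,1),np.round(sorted(s),1),round(float(a),2)
def big(m,seed=None):
    cs,_=cv2.findContours(m.astype(np.uint8),cv2.RETR_EXTERNAL,cv2.CHAIN_APPROX_NONE)
    if seed: cs=[c for c in cs if cv2.pointPolygonTest(c,seed,False)>=0] or cs
    return max(cs,key=cv2.contourArea)[:,0]
E
python3 - <<'E'
from h import *
seeds={"scene":dict(plate=(238,201),stack=(345,345),jar=(197,185),sel=(400,410),slab=(250,225),beaker=(250,290),dryer=(380,385)),
"side":dict(plate=(285,211),stack=(240,335),jar=(267,185),sel=(222,405),slab=(285,225),beaker=(228,270),dryer=(280,400))}
for n in seeds:
    im=cv2.imread(f"pics/{n}0.png");d=np.load(f"pics/{n}0.npy");cal=get_calibration(n)
    P=cloud(cal,d);z=P[...,2];g=im.min(2);S=seeds[n]
    print(n,{k:(im[s[1],s[0]].tolist(),np.round(P[s[1],s[0]],3).tolist()) for k,s in S.items()})
    print("plate",rect(onplane(cal,big((g>140)&(abs(z-.054)<.012),S["plate"]),.054)))
    print("stack",rect(onplane(cal,big((g>170)&(abs(z-.066)<.01),S["stack"]),.068)))
    x,y=P[...,0],P[...,1]
    c=P[S["slab"][1],S["slab"][0]]
    near=(abs(x-c[0])<.2)&(abs(y-c[1])<.2)
    print("slab",rect(onplane(cal,big((abs(z-.051)<.008)&near&(d>0),S["slab"]),.05)))
    c=P[S["dryer"][1],S["dryer"][0]]
    print("dryer",rect(P[(z>.024)&(z<.036)&(abs(x-c[0])<.17)&(abs(y-c[1])<.2)][:, :2]))
    m=(im.max(2)<70)&(z>.055)&(np.linalg.norm(P[...,:2]-P[S["sel"][1],S["sel"][0]][:2],axis=-1)<.05)
    mt=m&(z>.081)
    print("sel",np.round(np.median(P[mt],0),4),rect(P[mt]),rect(P[m]))
    h=cv2.cvtColor(im,cv2.COLOR_BGR2HSV)
    m=(z>.06)&(np.linalg.norm(P[...,:2]-P[S["jar"][1],S["jar"][0]][:2],axis=-1)<.04)
    print("jar",rect(P[m]),P[m][:,2].max())
    m=(z>.01)&(np.linalg.norm(P[...,:2]-P[S["beaker"][1],S["beaker"][0]][:2],axis=-1)<.06)&(z<.1)
    print("beak",rect(P[m]),P[m][:,2].max())
im=cv2.imread("pics/scene0.png"); cv2.imwrite("pics/c0.png",cv2.resize(im[150:470,150:470],None,fx=1.8,fy=1.8,interpolation=cv2.INTER_CUBIC))
E
```

```text
scene {'plate': ([255, 255, 255], [0.541, -0.224, 0.052]), 'stack': ([255, 255, 255], [0.558, 0.175, 0.067]), 'jar': ([17, 75, 128], [0.595, -0.296, 0.067]), 'sel': ([57, 53, 51], [0.561, 0.299, 0.084]), 'slab': ([119, 125, 127], [0.551, -0.15, 0.049]), 'beaker': ([198, 194, 179], [0.63, 0.022, 0.079]), 'dryer': ([222, 217, 216], [0.537, 0.233, 0.028])}
plate (array([ 541.8, -223.5]), array([ 59.7, 143.6]), -6.13)
stack (array([561.5, 176. ]), array([ 56.2, 144.5]), -12.62)
slab (array([ 556.6, -213.3]), array([206.6, 218.5]), -11.05)
dryer (array([573.7, 227.1]), array([200.9, 221.7]), 76.47)
sel [0.5605 0.2985 0.0834] (array([560.4, 298.6]), array([18.2, 26.3]), 75.05) (array([560.5, 298.7]), array([18.5, 26.5]), 75.05)
jar (array([ 589.9, -304.1]), array([26.9, 29.3]), 51.36) 0.10094086267160718
beak (array([617.3,  -2.5]), array([58.4, 60.2]), 74.13) 0.08154194710461904
side {'plate': ([253, 254, 254], [0.541, -0.216, 0.052]), 'stack': ([253, 254, 255], [0.56, 0.185, 0.068]), 'jar': ([43, 77, 130], [0.587, -0.294, 0.077]), 'sel': ([43, 41, 44], [0.555, 0.305, 0.082]), 'slab': ([113, 113, 112], [0.536, -0.158, 0.049]), 'beaker': ([162, 160, 150], [0.609, 0.024, 0.06]), 'dryer': ([187, 181, 179], [0.505, 0.251, 0.03])}
plate (array([ 541.9, -219. ]), array([ 66.1, 143.2]), -5.97)
stack (array([558.8, 180.2]), array([ 59. , 141.7]), -14.09)
slab (array([ 553.5, -209.8]), array([210.1, 220.6]), -11.02)
dryer (array([573. , 228.7]), array([199.8, 220.6]), 76.56)
sel [0.557  0.3014 0.0835] (array([556.9, 300.3]), array([17.4, 24. ]), 78.64) (array([557.9, 300.7]), array([19.9, 25.4]), 74.44)
jar (array([ 588.7, -302.9]), array([26.3, 26.3]), -50.89) 0.10090722705076838
beak (array([616.3,  -1.2]), array([58.2, 58.5]), -87.39) 0.0806749443016424
```

View pics/c0.png

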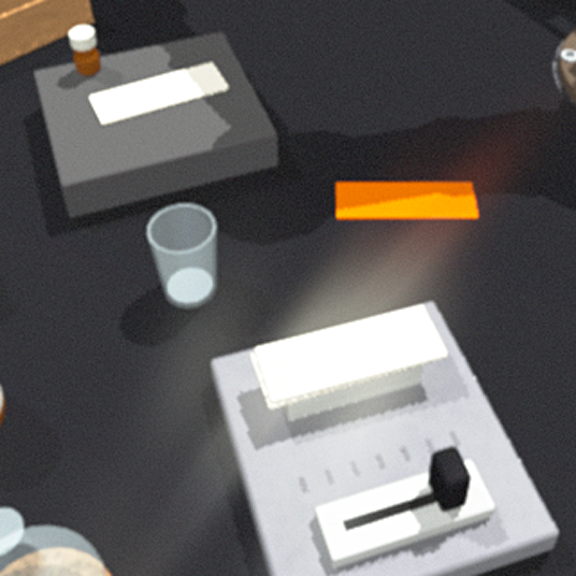

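The crop confirms the choice: the loose plate is the white strip on the slab (crop 160,92) next to the jar (crop 85,50). The white stack is on the bar (crop 350,350), and the selector is near its robot end (crop 450,478). Next I work out the first move, to behind the plate's far end.

```bash
cat >> h.py <<'E'
from scipy.spatial.transform import Rotation as Ro
def go(target,yaw_deg):
    """turn about tool x so that jaws (tool y) are perpendicular to yaw, then tool-frame shift in mm"""
    o=observe();R=Ro.from_rotvec(o["ee_rot"]).as_matrix()
    a=np.radians(yaw_deg);u=np.array([np.cos(a),np.sin(a),0]);v=np.array([-u[1],u[0],0])
    x=np.array([0,0,-1.]); best=None
    for s in (1,-1):
        W=np.c_[x,s*v,np.cross(x,s*v)];t=Ro.from_matrix(R.T@W).as_rotvec()
        if best is None or np.linalg.norm(t)<np.linalg.norm(best[1]): best=(W,t)
    d=np.array(target)-o["position"]
    print("t",round(o["clock"],2),"pos",np.round(o["position"],4),"turn",np.round(best[1],4),"shift mm after turn",np.round(1000*best[0].T@d,1),"shift mm now",np.round(1000*R.T@d,1),"F",np.round(o["force"],1),"w",round(o["width"],3))
    return best[0]
E
python3 - <<'E'
from h import *
print(Ro.from_rotvec(observe()["ee_rot"]).as_matrix().round(3))
print(go([.640,-.232,.12],-6))
E
```

```text
[[-0.     0.247 -0.969]
 [ 0.001 -0.969 -0.247]
 [-1.    -0.001  0.   ]]
t 0.1 pos [ 0.1543 -0.6051  0.1891] turn [0.3544 0.0004 0.0013] shift mm after turn [  69.1 -421.9 -444. ] shift mm now [  69.4 -241.5 -562.8] F [-0.4 -1.2 -0.8] w 1.001
[[ 0.         -0.10452846 -0.9945219 ]
 [ 0.         -0.9945219   0.10452846]
 [-1.         -0.          0.        ]]
```

```bash
python3 -m handwheel '[[0.22,0,0,0,0.118,0,0],[0.22,0,0,0,0.118,0,0],[0.22,0,0,0,0.118,0,0],[0.22,0,-0.03,-0.032,0,0,0],[0.22,0,-0.03,-0.032,0,0,0],[0.22,0,-0.03,-0.032,0,0,0],[0.22,0,-0.03,-0.032,0,0,0],[0.22,0,-0.03,-0.032,0,0,0],[0.22,0,-0.03,-0.032,0,0,0],[0.22,0,-0.03,-0.032,0,0,0]]' 20
python3 -c "
from h import *
go([.640,-.232,.12],-6)"
```

```text
clock: 1.1
position: [0.4001, -0.4186, 0.1896]
ee_rot: [-2.167, 0.113, 2.168]
force: [-0.0, -1.2, 0.2]
width: 0.235
t 1.1 pos [ 0.4001 -0.4186  0.1896] turn [0.0003 0.0005 0.0003] shift mm after turn [  69.6 -210.7 -219. ] shift mm now [  69.5 -210.6 -219.2] F [-0.  -1.2  0.2] w 0.235
```

```bash
python3 -m handwheel '[[0.22,0,-0.03,-0.031,0,0,0],[0.22,0,-0.03,-0.031,0,0,0],[0.22,0,-0.03,-0.031,0,0,0],[0.22,0,-0.03,-0.031,0,0,0],[0.22,0,-0.03,-0.031,0,0,0],[0.22,0,-0.03,-0.031,0,0,0],[0.22,0,-0.03,-0.033,0,0,0],[0.22,0.02,0,0,0,0,0],[0.22,0.02,0,0,0,0,0],[0.22,0,0,0,0,0,0]]'
python3 - <<'E'
from h import *
go([.640,-.232,.12],-6)
im,d=get_image("wrist"); c=get_calibration("wrist"); cv2.imwrite("pics/w1.png",im); np.save("pics/w1.npy",d); np.savez("pics/w1c.npz",**c)
print(c["pose"].round(3),c["camera_matrix"].round(0))
m=(im.min(2)>170); P=onplane(c,big(m),.054); print(rect(P))
E
```

```text
clock: 2.1
position: [0.6367, -0.2331, 0.1463]
ee_rot: [-2.161, 0.111, 2.174]
force: [-0.8, -0.1, -1.3]
width: 0.222
t 2.1 pos [ 0.6367 -0.2331  0.1463] turn [0.0011 0.0061 0.0009] shift mm after turn [26.3 -1.4 -3.1] shift mm now [26.3 -1.4 -3.3] F [-0.8 -0.1 -1.3] w 0.222
[[-0.105 -0.959 -0.264  0.708]
 [-0.994  0.101  0.028 -0.242]
 [-0.001  0.266 -0.964  0.344]
 [ 0.     0.     0.     1.   ]] [[339.   0. 327.]
 [  0. 339. 244.]
 [  0.   0.   1.]]
(array([ 767.7, -434.8]), array([ 61.4, 109.9]), 89.91)
```

View pics/w1.png

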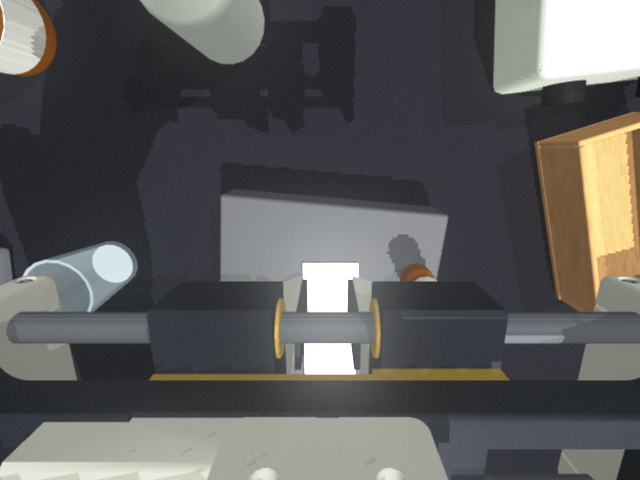

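The wrist view shows the plate's far end at rows ≈262, columns 302–358, centred between the fingers. The jar (415,272) is clear to the right.

```bash
python3 - <<'E'
from h import *
c=dict(np.load("pics/w1c.npz"))
print(onplane(c,[(302,262),(358,262),(330,262)],.054).round(4))
E
python3 -m handwheel '[[0.22,0.03,-0.001,-0.004,0,0,0],[0.22,0.03,0,0,0,0,0],[0.22,0.022,0,0,0,0,0],[0.22,0,0,0,0,0,0],[0.22,0,0,0,0,0,0]]'
python3 -c "
from h import *
go([.640,-.232,.0515],-6)"
```

```text
[[ 0.6142 -0.2089  0.054 ]
 [ 0.6089 -0.2591  0.054 ]
 [ 0.6116 -0.234   0.054 ]]
clock: 2.65
position: [0.6433, -0.234, 0.0692]
ee_rot: [-2.169, 0.114, 2.167]
force: [0.0, 0.4, 1.1]
width: 0.218
t 2.65 pos [ 0.6433 -0.234   0.0692] turn [-0.0001 -0.0009 -0.0002] shift mm after turn [17.7 -1.6  3.5] shift mm now [17.7 -1.6  3.5] F [0.  0.4 1.1] w 0.218
```

```bash
python3 -m handwheel '[[0.22,0.013,0,0,0,0,0],[0.22,0,0,0,0,0,0],[0.22,0.003,0,0,0,0,0],[0.22,0,0,0,0,0,0]]'
python3 -m handwheel '[[0.22,0.0015,0,0,0,0,0],[0.22,0,0,0,0,0,0]]'
```

```text
clock: 3.05
position: [0.6429, -0.2335, 0.0519]
ee_rot: [-2.168, 0.113, 2.168]
force: [-0.3, 0.3, 0.7]
width: 0.22
clock: 3.25
position: [0.6429, -0.2335, 0.0503]
ee_rot: [-2.168, 0.113, 2.168]
force: [0.5, -0.4, -0.1]
width: 0.221
```

```bash
python3 -m handwheel '[[0.22,-0.0007,0,0,0,0,0],[0.22,0,0,0.008,0,0,0],[0.22,0,0,0.008,0,0,0],[0.22,0,0,0.008,0,0,0],[0.22,0,0,0.008,0,0,0],[0.22,0,0,0.008,0,0,0],[0.22,0,0,0.008,0,0,0],[0.22,0,0,0.008,0,0,0],[0.22,0,0,0.008,0,0,0],[0.22,0,0,0,0,0,0]]'
cat > p.py <<'E'
from h import *
import sys
def plate(n,tag,box):
    im,d=get_image(n);cal=get_calibration(n);cv2.imwrite(f"pics/{n}{tag}.png",im);np.save(f"pics/{n}{tag}.npy",d)
    P=cloud(cal,d);x,y,z=P[...,0],P[...,1],P[...,2]
    m=(im.min(2)>140)&(abs(z-.054)<.012)&(x>box[0])&(x<box[1])&(y>box[2])&(y<box[3])
    print(n,rect(onplane(cal,big(m),.054)))
if __name__=="__main__":
    for n in("scene","side"): plate(n,sys.argv[1],(.35,.62,-.28,-.15))
    go([.6,-.23,.05],-6)
E
python3 p.py 2
```

```text
clock: 4.25
position: [0.5779, -0.2268, 0.051]
ee_rot: [-2.167, 0.114, 2.169]
force: [0.5, -0.1, 0.6]
width: 0.224
scene (array([ 540.4, -223.7]), array([ 60.3, 143.3]), -6.13)
side (array([ 539.7, -218.7]), array([ 65.6, 142.8]), -6.14)
t 4.35 pos [ 0.5793 -0.2269  0.0512] turn [ 0.0003 -0.0004 -0.0001] shift mm after turn [  1.2   1.  -20.9] shift mm now [  1.2   1.  -20.9] F [ 0.4 -0.2 -0.8] w 0.219
```

Run:
```python
import cv2,numpy as np
a=cv2.imread("pics/scene2.png")[130:280,150:330];b=cv2.imread("pics/side2.png")[130:280,190:370]
cv2.imwrite("pics/c2.png",np.hstack([cv2.resize(i,None,fx=2.2,fy=2.2,interpolation=cv2.INTER_CUBIC) for i in(a,b)]))
```

```text
(no output)
```

View pics/c2.png

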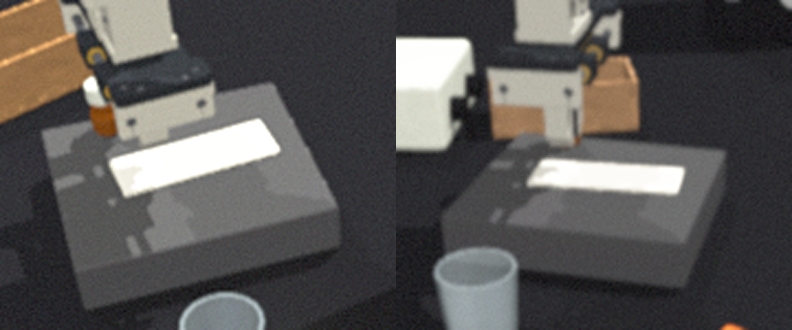

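Run:
```python
from h import *
for n in("scene","side"):
    d=np.load(f"pics/{n}2.npy");P=cloud(get_calibration(n),d)
    Q=P[(d>0)&(P[...,2]>.062)&(abs(P[...,0]-.575)<.06)&(abs(P[...,1]+.24)<.055)]
    for lo in np.arange(.06,.14,.01):
        q=Q[(Q[:,2]>=lo)&(Q[:,2]<lo+.01)]
        if len(q):print(n,lo.round(2),len(q),q.min(0).round(3),q.max(0).round(3))
print(observe())
```

```text
scene 0.06 17 [ 0.586 -0.295  0.062] [ 0.598 -0.291  0.07 ]
scene 0.07 13 [ 0.586 -0.295  0.07 ] [ 0.596 -0.29   0.078]
scene 0.08 16 [ 0.573 -0.295  0.084] [ 0.598 -0.209  0.09 ]
scene 0.09 23 [ 0.571 -0.295  0.091] [ 0.599 -0.201  0.1  ]
scene 0.1 53 [ 0.571 -0.294  0.1  ] [ 0.599 -0.195  0.11 ]
scene 0.11 4 [ 0.573 -0.197  0.11 ] [ 0.589 -0.197  0.112]
side 0.08 10 [ 0.567 -0.236  0.087] [ 0.59  -0.208  0.09 ]
side 0.09 53 [ 0.565 -0.247  0.09 ] [ 0.592 -0.199  0.1  ]
side 0.1 83 [ 0.565 -0.251  0.1  ] [ 0.592 -0.195  0.11 ]
side 0.11 65 [ 0.565 -0.251  0.11 ] [ 0.592 -0.194  0.12 ]
side 0.12 61 [ 0.569 -0.207  0.12 ] [ 0.592 -0.193  0.13 ]
side 0.13 1 [ 0.589 -0.196  0.131] [ 0.589 -0.196  0.131]
{'clock': 4.35, 'joints': array([ 0.32825143,  0.56937944, -0.05999331,  1.72485134,  0.04312535,
        0.84823411, -1.42601918]), 'dq': array([-0.00222531,  0.00567321, -0.00055521, -0.01181966, -0.0002368 ,
        0.00268482,  0.00139641]), 'joint_efforts': array([ 2.56615207e-01, -7.16348219e+01, -1.81165463e-01, -2.56562179e+01,
       -4.44927005e-03, -2.10371171e-02,  6.40928381e-03]), 'position': array([ 0.57933482, -0.22686146,  0.05118727]), 'ee_rot': array([-2.16824398,  0.11339105,  2.16739176]), 'force': array([ 0.41558678, -0.18732681, -0.80927783]), 'ft_torque': array([0.02702506, 0.04731541, 0.02063285]), 'width': 0.2188085462346361}
```

Run:
```python
from h import *
for n in("side","scene"):
    d=np.load(f"pics/{n}0.npy");P=cloud(get_calibration(n),d)
    Q=P[(d>0)&(P[...,2]>.12)&(abs(P[...,0]-.154)<.12)&(abs(P[...,1]+.606)<.12)]
    for lo in np.arange(.16,.30,.01):
        q=Q[(Q[:,2]>=lo)&(Q[:,2]<lo+.01)]
        if len(q):print(n,lo.round(2),len(q),q.min(0).round(3),q.max(0).round(3))
```

```text
side 0.22 29 [ 0.134 -0.653  0.224] [ 0.178 -0.549  0.229]
side 0.23 76 [ 0.13  -0.658  0.23 ] [ 0.18  -0.539  0.24 ]
side 0.24 85 [ 0.129 -0.661  0.24 ] [ 0.18  -0.535  0.25 ]
side 0.25 87 [ 0.129 -0.664  0.25 ] [ 0.181 -0.537  0.26 ]
side 0.26 87 [ 0.129 -0.66   0.26 ] [ 0.18  -0.535  0.27 ]
side 0.27 97 [ 0.128 -0.665  0.27 ] [ 0.181 -0.536  0.28 ]
side 0.28 84 [ 0.124 -0.673  0.28 ] [ 0.186 -0.525  0.289]
side 0.29 192 [ 0.097 -0.679  0.29 ] [ 0.211 -0.507  0.3  ]
scene 0.22 22 [ 0.131 -0.653  0.225] [ 0.177 -0.55   0.23 ]
scene 0.23 71 [ 0.131 -0.66   0.23 ] [ 0.181 -0.54   0.24 ]
scene 0.24 93 [ 0.131 -0.663  0.24 ] [ 0.181 -0.535  0.25 ]
scene 0.25 58 [ 0.13 -0.66  0.25] [ 0.182 -0.539  0.259]
scene 0.26 53 [ 0.128 -0.556  0.26 ] [ 0.155 -0.536  0.27 ]
scene 0.27 22 [ 0.13  -0.554  0.271] [ 0.153 -0.533  0.277]
```

The fingertips are really about 33 mm above the reported TCP: both cameras' depth shows it at the start and now. The fingers therefore passed over the plate without touching it. I back off behind the plate and find the slab by contact.

```bash
python3 -m handwheel '[[0.22,0,0,-0.035,0,0,0],[0.22,0,0,-0.03,0,0,0],[0.22,0.02,0,0,0,0,0],[0.22,0.007,0,0,0,0,0],[0.22,0.003,0,0,0,0,0],[0.22,0,0,0,0,0,0]]'
for i in 1 2 3 4; do python3 -m handwheel '[[0.22,0.001,0,0,0,0,0],[0.22,0.001,0,0,0,0,0]]' | egrep 'pos|force'; done
```

```text
clock: 4.95
position: [0.6431, -0.2336, 0.0207]
ee_rot: [-2.166, 0.113, 2.169]
force: [0.1, -0.3, 0.5]
width: 0.22
position: [0.6441, -0.2338, 0.0198]
force: [-0.8, 0.1, 0.2]
position: [0.644, -0.2336, 0.0173]
force: [-0.6, -0.1, 0.1]
position: [0.6439, -0.2335, 0.015]
force: [-0.5, -0.4, 0.2]
position: [0.6439, -0.2335, 0.0135]
force: [-3.5, 1.1, 12.5]
```

```bash
python3 -m handwheel '[[0.22,-0.002,0,0,0,0,0],[0.22,0,0,0.01,0,0,0],[0.22,0,0,0.01,0,0,0],[0.22,0,0,0.01,0,0,0],[0.22,0,0,0.01,0,0,0],[0.22,0,0,0.01,0,0,0],[0.22,0,0,0.01,0,0,0],[0.22,0,0,0.01,0,0,0],[0.22,0,0,0.01,0,0,0],[0.22,0,0,0,0,0,0]]'
python3 p.py 3
```

```text
clock: 6.75
position: [0.5625, -0.2253, 0.015]
ee_rot: [-2.166, 0.114, 2.169]
force: [-0.5, -0.3, -0.8]
width: 0.218
scene (array([ 482. , -219.5]), array([ 63.7, 140.4]), -6.13)
side (array([ 493.9, -213.9]), array([ 66.2, 166.3]), -5.5)
t 6.85 pos [ 0.5644 -0.2253  0.0152] turn [ 0.0003 -0.0003 -0.0001] shift mm after turn [-34.8   1.  -35.9] shift mm now [-34.8   1.  -35.9] F [0.3 0.3 0.4] w 0.223
```

```bash
python3 -m handwheel '[[0.22,0,0,0.01,0,0,0],[0.22,0,0,0.011,0,0,0],[0.22,0,0,0,0,0,0],[0.22,0,0,-0.02,0,0,0],[0.22,-0.04,0,0,0,0,0],[1,-0.04,0,0.04,0,0,0],[1,0,0,0.045,0,0,0],[1,0,0,0.045,0,0,0],[1,0,0,0.01,0,0,0],[1,0,0,0,0,0,0]]'
python3 p.py 4
python3 - <<'E'
from h import *
im,d=get_image("wrist");c=get_calibration("wrist");cv2.imwrite("pics/w4.png",im);np.save("pics/w4.npy",d)
s=cv2.imread("pics/scene4.png")[100:300,150:450]
o=cv2.resize(s,(600,400));cv2.imwrite("pics/c4.png",np.hstack([cv2.resize(im,(400,300)),cv2.resize(s,(400,300))]))
E
```

```text
clock: 7.85
position: [0.427, -0.2111, 0.0907]
ee_rot: [-2.167, 0.115, 2.168]
force: [0.8, 0.9, -0.7]
width: 0.607
scene (array([ 461.4, -215.8]), array([ 59.7, 140.8]), -6.12)
side (array([ 460.1, -210.9]), array([ 65.6, 140.1]), -6.81)
t 7.95 pos [ 0.4302 -0.2113  0.0908] turn [ 0.0005 -0.0018 -0.0003] shift mm after turn [  40.8    0.9 -170.8] shift mm now [  41.1    0.9 -170.8] F [ 0.5 -0.5  0. ] w 0.694
```

View pics/c4.png

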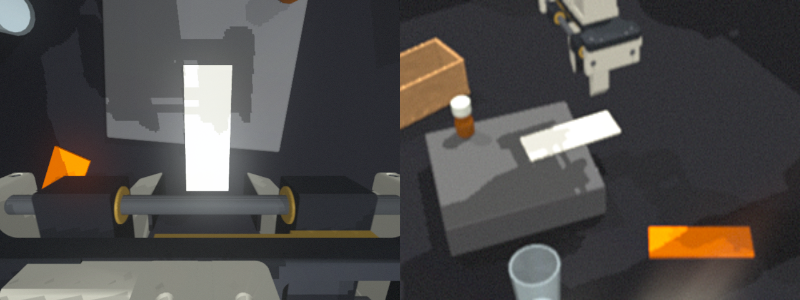

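Left (wrist): the plate overhangs the slab's front edge, which crosses it at about row 148, and its front end is at row 190. Right (scene): jar and beaker are undisturbed.

```bash
cat > w.py <<'E'
from h import *
import sys
def wplate(im,c,z,thr=200,seed=None,save=None):
    m=cv2.morphologyEx((im.min(2)>thr).astype(np.uint8),cv2.MORPH_OPEN,np.ones((3,3)))
    k=big(m,seed);P=onplane(c,k,z)
    if save: cv2.imwrite(save,cv2.drawContours(im.copy(),[k[:,None]],-1,(0,0,255),1))
    return rect(P),k.min(0),k.max(0)
E
python3 - <<'E'
from w import *
im=cv2.imread("pics/w4.png");c=get_calibration("wrist");d=np.load("pics/w4.npy")
print(wplate(im,c,.054,215,(330,200)))
P=cloud(c,d)
for col in (250,400):
    ok=[v for v in range(150,330) if d[v,col]>0 and .04<P[v,col,2]<.056]; print(col,max(ok),P[max(ok),col].round(4))
go([.425,-.214,.0145],-6)
E
```

```text
((array([ 460., -218.]), array([ 50.5, 140.2]), -6.0), array([294, 104], dtype=int32), array([370, 305], dtype=int32))
250 226 [ 0.4553 -0.1587  0.0491]
400 239 [ 0.4344 -0.2652  0.0488]
t 8.0 pos [ 0.4305 -0.2112  0.0906] turn [ 0.0009 -0.0016 -0.0001] shift mm after turn [76.1  3.4  5.2] shift mm now [76.1  3.4  5.3] F [ 0.7  0.5 -0.3] w 0.735
```

```bash
python3 -m handwheel '[[0.75,0,0.0037,0.0132,0,0,0],[0.75,0.03,0,0,0,0,0],[0.75,0.03,0,0,0,0,0],[0.75,0.01,0,0,0,0,0],[0.75,0.006,0,0,0,0,0],[0.75,0,0,0,0,0,0]]' 30
python3 -c "
from h import *
go([.417,-.2135,.0145],-6)"
```

```text
clock: 8.6
position: [0.4152, -0.2134, 0.0142]
ee_rot: [-2.167, 0.113, 2.169]
force: [-0.4, 0.2, -0.2]
width: 0.753
t 8.6 pos [ 0.4152 -0.2134  0.0142] turn [0.0006 0.0007 0.0001] shift mm after turn [-0.3 -0.1 -1.8] shift mm now [-0.3 -0.1 -1.8] F [-0.4  0.2 -0.2] w 0.753
```

Positioned well. Close, with a moderate grip.

```bash
python3 -m handwheel '[[0.5,0,0,0,0,0,0],[0.4,0,0,0,0,0,0],[0.3,0,0,0,0,0,0],[0.3,0,0,0,0,0,0],[0.3,0,0,0,0,0,0],[0.3,0,0,0,0,0,0]]' 30
python3 - <<'E'
from h import *
im,d=get_image("side");cv2.imwrite("pics/side5.png",im)
w,_=get_image("wrist")
cv2.imwrite("pics/c5.png",np.hstack([cv2.resize(im[130:280,230:430],(400,300),interpolation=cv2.INTER_CUBIC),cv2.resize(w,(400,300))]))
E
```

```text
clock: 9.2
position: [0.4156, -0.2135, 0.0146]
ee_rot: [-2.169, 0.114, 2.167]
force: [1.0, -0.9, 1.8]
width: 0.531
```

View pics/c5.png

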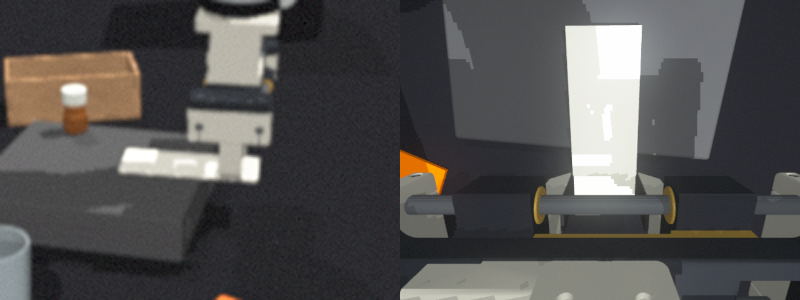

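The fingers hold the plate at its sides, near the fingertips. I do a slow test lift of 20 mm, then check the hold and level from wrist depth.

```bash
python3 -m handwheel '[[0.3,-0.003,0,0,0,0,0],[0.3,-0.004,0,0,0,0,0],[0.3,-0.006,0,0,0,0,0],[0.3,-0.007,0,0,0,0,0],[0.3,0,0,0,0,0,0]]' 45
cat > lev.py <<'E'
from h import *
import sys
o=observe();im,d=get_image("wrist");c=get_calibration("wrist");cv2.imwrite(f"pics/w{sys.argv[1]}.png",im)
P=cloud(c,d);R=Ro.from_rotvec(o["ee_rot"]).as_matrix()
T=(P-o["position"])@R   # tool frame
m=(im.min(2)>120)&(d>0)&(T[...,0]>-.075)&(T[...,0]<-.01)&(abs(T[...,1])<.035)&(T[...,2]<-.02)&(T[...,2]>-.14)
k=big(cv2.morphologyEx(m.astype(np.uint8),cv2.MORPH_OPEN,np.ones((3,3))));mm=np.zeros(m.shape,np.uint8);cv2.fillPoly(mm,[k],1);mm=cv2.erode(mm,np.ones((5,5)))>0
q=T[mm&(d>0)];A=np.c_[q[:,2],q[:,1],np.ones(len(q))];s=np.linalg.lstsq(A,q[:,0],rcond=None)[0]
print("n",len(q),"slope along z(len),y:",s[:2].round(4),"depth of face in tool x at grip",s[2].round(4))
K=T[k[:,1],k[:,0]];print("tool z range",K[:,2].min().round(4),K[:,2].max().round(4))
zc=q[:,2];
for a in(-.11,-.09,-.07,-.05):
    r=K[abs(K[:,2]-a)<.004];print(a,r[:,1].min().round(4),r[:,1].max().round(4))
print("F",o["force"].round(2),"w",round(o["width"],3),"pos",o["position"].round(4))
E
python3 lev.py 6
```

```text
clock: 9.8
position: [0.4158, -0.2136, 0.0355]
ee_rot: [-2.17, 0.114, 2.166]
force: [0.1, -0.1, -0.0]
width: 0.524
n 24732 slope along z(len),y: [-0.0935  0.1275] depth of face in tool x at grip -0.0441
tool z range -0.1342 -0.02
-0.11 -0.0257 0.0349
-0.09 -0.0254 0.0286
-0.07 -0.0253 0.0289
-0.05 -0.0252 0.0288
F [ 0.08 -0.13 -0.01] w 0.524 pos [ 0.4158 -0.2136  0.0355]
```

Run:
```python
from h import *
im,d=get_image("side");cv2.imwrite("pics/side6.png",im);w=cv2.imread("pics/w6.png")
cv2.imwrite("pics/c6.png",np.hstack([cv2.resize(im[130:280,230:430],(400,300),interpolation=cv2.INTER_CUBIC),cv2.resize(w,(400,300))]))
P=cloud(get_calibration("side"),d);
for cols in ((262,280),(330,352)):
    q=P[190:235,cols[0]:cols[1]].reshape(-1,3)
```

```text
(no output)
```

View pics/c6.png

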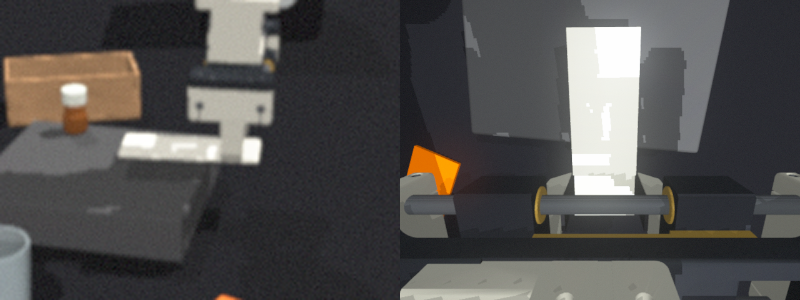

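Plate held and lifted clear (side crop: it spans 120–260 at rows ≈148; wrist crop: 570–640, rows 27–190). I rerun the level check with a stricter mask.

```bash
sed -i 's/im.min(2)>120/im.min(2)>185/' lev.py; python3 lev.py 7; python3 -c "
from h import *
W=go([.6,.05,.2],-13.4)"
```

```text
n 22465 slope along z(len),y: [-0.0136  0.0007] depth of face in tool x at grip -0.0397
tool z range -0.1198 -0.02
-0.11 -0.0252 0.0283
-0.09 -0.025 0.0285
-0.07 -0.0249 0.0284
-0.05 -0.0248 0.0283
F [ 0.21 -0.12 -1.53] w 0.523 pos [ 0.4153 -0.2134  0.0347]
t 9.95 pos [ 0.4152 -0.2133  0.0345] turn [ 1.296e-01 -2.000e-04 -1.000e-04] shift mm after turn [-165.5 -299.  -118.8] shift mm now [-165.5 -281.1 -156.4] F [-0.7  0.5 -1. ] w 0.521
```

```bash
python3 -m handwheel '[[0.3,-0.015,0,0,0,0,0],[0.3,-0.02,0,0,0,0,0],[0.3,-0.015,0,0,0.04,0,0],[0.3,0,-0.01,0,0.05,0,0],[0.3,0,-0.02,0,0.04,0,0],[0.3,0,-0.03,0,0,0,0],[0.3,0,-0.03,0,0,0,0],[0.3,0,-0.03,0,0,0,0],[0.3,0,-0.03,0,0,0,0],[0.3,0,-0.03,0,0,0,0]]'
python3 -m handwheel '[[0.3,0,-0.03,0,0,0,0],[0.3,0,-0.03,0,0,0,0],[0.3,0,-0.03,0,0,0,0],[0.3,0,-0.02,-0.006,0,0,0],[0.3,0,-0.015,0,0,0,0],[0.3,0,-0.007,0,0,0,0],[0.3,0,0,0,0,0,0],[0.3,0,0,0,0,0,0]]'
python3 lev.py 8;python3 -c "
from h import *
W=go([.494,.089,.085],-13.4)"
```

```text
clock: 10.95
position: [0.4552, -0.0367, 0.0841]
ee_rot: [-2.097, 0.247, 2.098]
force: [0.0, -0.3, 0.0]
width: 0.52
clock: 11.75
position: [0.4913, 0.0879, 0.0842]
ee_rot: [-2.096, 0.249, 2.098]
force: [-1.6, -0.8, -1.2]
width: 0.523
n 22375 slope along z(len),y: [-0.013   0.0004] depth of face in tool x at grip -0.04
tool z range -0.1146 -0.02
-0.11 -0.0246 0.0249
-0.09 -0.0246 0.0249
-0.07 -0.0244 0.025
-0.05 -0.0244 0.0249
F [-1.59 -0.76 -1.17] w 0.523 pos [0.4913 0.0879 0.0842]
t 11.8 pos [0.4914 0.0877 0.0842] turn [-0.0018  0.0004 -0.0009] shift mm after turn [-0.8 -1.8 -2.3] shift mm now [-0.8 -1.8 -2.3] F [ 0.1 -0.1 -0.3] w 0.52
```

View pics/w8.png

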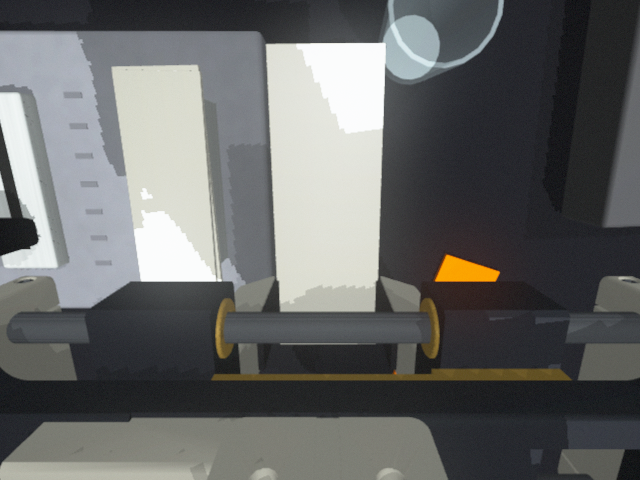

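The wrist view shows the held plate (columns 268–385, far end row 43) and the stack (far corners (113,67) and (199,65), side edges running to row 280). I fit both edges in the tool frame.

```bash
cat > st.py <<'E'
from h import *
import sys
def edges(im,c,o,z,rows,seedcol,zt,far=True):
    """left/right colour edges of a cream plate, plane z(world); returns in tool yz"""
    R=Ro.from_rotvec(o["ee_rot"]).as_matrix()
    b,g,r=[cv2.GaussianBlur(im,(3,3),0)[...,i].astype(int) for i in range(3)]
    m=((r-b)>6)|(im.min(2)>235)
    m=cv2.morphologyEx(m.astype(np.uint8),cv2.MORPH_OPEN,np.ones((3,3)))
    L=[];Rr=[]
    for v in rows:
        u=seedcol
        while m[v,u]:u-=1
        w=seedcol
        while m[v,w]:w+=1
        L.append((u+.5,v));Rr.append((w-.5,v))
    T=lambda px:((onplane(c,px,z)-o["position"])@R)[:,1:]
    out=[]
    for q in(L,Rr):
        p=T(q);s=np.polyfit(p[:,1],p[:,0],1)
        for _ in range(3):
            e=p[:,0]-np.polyval(s,p[:,1]);k=abs(e)<max(.0006,np.median(abs(e))*2);s=np.polyfit(p[k,1],p[k,0],1)
        out.append(s);print(" slope %.4f  y at z=-.045: %.4f  n=%d"%(s[0],np.polyval(s,-.045),k.sum()))
    E=[]
    for u in range(seedcol-20,seedcol+21):
        v=rows[0]
        while v>0 and m[v,u]:v-=1
        E.append((u,v+.5))
    p=T(E);print(" far end tool z median %.4f"%np.median(p[:,1]),"slope",np.polyfit(p[:,0],p[:,1],1)[0].round(3))
    return out
E
python3 - <<'E'
from st import *
im=cv2.imread("pics/w8.png");o=observe();c=get_calibration("wrist")
zt=o["position"][2]+.040
print("held");edges(im,c,o,zt-.001,range(70,260,3),325,0)
print("stack");edges(im,c,o,.068,range(80,265,3),175,0)
print(o["position"],c["pose"][:3,3])
E
```

```text
held
 slope -0.3845  y at z=-.045: -0.0205  n=54
 slope 0.2086  y at z=-.045: 0.0190  n=64
 far end tool z median -0.1138 slope -0.51
stack
 slope -0.0157  y at z=-.045: -0.1231  n=50
 slope -0.0675  y at z=-.045: -0.0747  n=42
 far end tool z median -0.1179 slope 0.001
[0.49135207 0.08774537 0.08424836] [0.55987545 0.07095705 0.28032126]
```

```bash
cat > st2.py <<'E'
from h import *
import sys
def run(tag,ylim,zmax):
    o=observe();im,d=get_image("wrist");c=get_calibration("wrist");cv2.imwrite(f"pics/w{tag}.png",im)
    R=Ro.from_rotvec(o["ee_rot"]).as_matrix()
    W=cloud(c,d);T=(W-o["position"])@R
    for name,m in (("stack",(abs(W[...,2]-.068)<.004)&(T[...,1]>ylim[0])&(T[...,1]<ylim[1])),
                   ("held",(abs(T[...,0]+.039)<.005)&(abs(T[...,1])<.035))):
        m=m&(d>0)&(T[...,2]<zmax)
        m=cv2.morphologyEx(m.astype(np.uint8),cv2.MORPH_OPEN,np.ones((3,3)))
        k=big(m);k=k[(k[:,0]>0)&(k[:,1]>0)]
        x0=np.median(W[...,2][m>0]) 
        K=(onplane(c,k,x0 if name=="stack" else o["position"][2]+.039)-o["position"])@R
        zf=K[:,2].min();inn=(K[:,2]>zf+.006)&(K[:,2]<zmax-.006);yc=np.median(K[:,1]);yc=(K[inn,1].min()+K[inn,1].max())/2
        print(name,"height",x0.round(4),"far z",np.median(K[(K[:,2]<zf+.002),2]).round(4))
        for s in(-1,1):
            p=K[inn&(np.sign(K[:,1]-yc)==s)]
            f=np.polyfit(p[:,2],p[:,1],1)
            for _ in range(4):
                e=p[:,1]-np.polyval(f,p[:,2]);kk=abs(e)<max(.0008,2*np.median(abs(e)));f=np.polyfit(p[kk,2],p[kk,1],1)
            print("  slope %.4f y(-.045) %.4f n=%d"%(f[0],np.polyval(f,-.045),kk.sum()))
    print("pos",o["position"].round(4),"F",o["force"].round(1),"t",o["clock"])
if __name__=="__main__": run("9",(-.16,-.05),-.025)
E
python3 st2.py
```

```text
stack height 0.0692 far z -0.1175
  slope -0.0149 y(-.045) -0.1230 n=139
  slope -0.0025 y(-.045) -0.0720 n=143
held height 0.1233 far z -0.114
  slope 0.0027 y(-.045) -0.0249 n=180
  slope 0.0056 y(-.045) 0.0246 n=184
pos [0.4914 0.0877 0.0842] F [ 0.1 -0.1 -0.3] t 11.8
```

```bash
python3 -m handwheel '[[0.3,0,-0.012,-0.0035,0,0.013,0],[0.3,0,-0.014,0,0,0,0],[0.3,0,-0.012,0,0,0,0],[0.3,0.015,0,0,0,0,0],[0.3,0.015,0,0,0,0,0],[0.3,0.01,0,0,0,0,0],[0.3,0,0,0,0,0,0],[0.3,0,0,0,0,0,0]]'
sed -i 's/"9",(-.16,-.05),-.025/sys.argv[1],(-.10,-.030),-.025/' st2.py; python3 st2.py 10; python3 lev.py 11
```

```text
clock: 12.65
position: [0.5046, 0.1255, 0.0445]
ee_rot: [-2.111, 0.248, 2.085]
force: [-1.0, -0.1, -0.3]
width: 0.523
stack height 0.0696 far z -0.1138
  slope -0.0160 y(-.045) -0.0830 n=163
  slope -0.0076 y(-.045) -0.0326 n=163
held height 0.0848 far z -0.1148
  slope 0.0053 y(-.045) -0.0249 n=191
  slope 0.0042 y(-.045) 0.0248 n=179
pos [0.5046 0.1255 0.0445] F [-1.  -0.1 -0.3] t 12.65
n 22533 slope along z(len),y: [-0.0125 -0.0002] depth of face in tool x at grip -0.0401
tool z range -0.1148 -0.02
-0.11 -0.0251 0.0247
-0.09 -0.0251 0.0249
-0.07 -0.0248 0.0249
-0.05 -0.0247 0.0252
F [ 0.88  0.41 -1.28] w 0.523 pos [0.5049 0.1255 0.0448]
```

```bash
python3 -m handwheel '[[0.3,0,-0.012,0.002,0.0165,0,0],[0.3,0,-0.0155,0,0,0,0],[0.3,0,-0.016,0,0,0,0],[0.3,0,-0.015,0,0,0,0],[0.3,0,0,0,0,0,0],[0.3,0,0,0,0,0,0],[0.3,0,0,0,0,0,0]]'
python3 - <<'E'
from h import *
o=observe();R=Ro.from_rotvec(o["ee_rot"]).as_matrix()
d=o["position"]-np.array([.5048,.1255,.0446]);print(o["position"].round(4),(R.T@d*1000).round(2),R.round(4))
ims=[]
for n,b in(("scene",(290,420,250,420)),("side",(280,410,160,330))):
    im,dd=get_image(n);cv2.imwrite(f"pics/{n}12.png",im);np.save(f"pics/{n}12.npy",dd)
    ims.append(cv2.resize(im[b[0]:b[1],b[2]:b[3]],(400,306),interpolation=cv2.INTER_CUBIC))
cv2.imwrite("pics/c12.png",np.hstack(ims))
E
```

```text
clock: 13.45
position: [0.5167, 0.1814, 0.0442]
ee_rot: [-2.102, 0.266, 2.075]
force: [-0.3, 0.1, -1.0]
width: 0.522
[0.5167 0.1814 0.0442] [  0.38 -57.12   2.43] [[ 1.210e-02 -2.487e-01 -9.685e-01]
 [-3.900e-03 -9.686e-01  2.487e-01]
 [-9.999e-01  7.000e-04 -1.270e-02]]
```

View pics/c12.png

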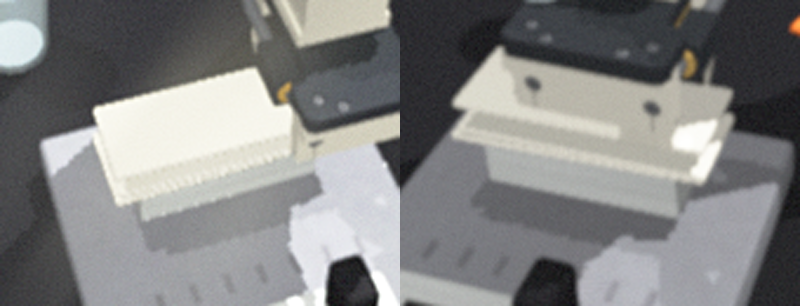

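```bash
python3 -m handwheel '[[0.3,0.003,-0.0012,-0.0004,0,0,0],[0.3,0.004,0,0,0,0,0],[0.3,0.002,0,0,0,0,0],[0.3,0.001,0,0,0,0,0],[0.3,0,0,0,0,0,0]]' | egrep 'pos|force'
python3 -c "
from h import *
o=observe();R=Ro.from_rotvec(o['ee_rot']).as_matrix()
print((R.T@(o['position']-np.array([.5048,.1255,.0446]))*1000).round(2))"
for i in 1 2 3; do python3 -m handwheel '[[0.3,0.0007,0,0,0,0,0],[0.3,0,0,0,0,0,0]]' | egrep 'pos|force'; done
```

```text
position: [0.5175, 0.1832, 0.0341]
force: [-0.9, 0.8, 0.1]
[ 10.46 -59.1    2.11]
position: [0.5177, 0.1834, 0.0337]
force: [-0.1, 0.4, -0.8]
position: [0.5179, 0.1834, 0.0332]
force: [-0.2, -0.0, 2.0]
position: [0.5179, 0.1834, 0.033]
force: [-2.5, -0.3, 10.0]
```

```bash
python3 -m handwheel '[[0.3,-0.0008,0,0,0,0,0],[0.3,0,0.0005,0,0,0,0],[0.3,0,0,0,0,0,0]]' 5 | egrep 'pos|force'
python3 -m handwheel '[[0.57,0,0,0,0,0,0],[0.6,0,0,0,0,0,0],[0.65,0,0,0,0,0,0],[0.7,0,0,0,0,0,0],[0.7,0,0,0,0,0,0]]' | egrep 'pos|force|wid'
python3 lev.py 13
python3 -m handwheel '[[0.7,-0.01,0,0,0,0,0],[0.7,-0.03,0,0,0,0,0],[0.7,-0.04,0,0,0,0,0],[0.7,-0.03,0,0,0,0,0],[0.7,0,0,0,0,-0.013,0],[0.7,0,0,0,0,0,0]]' | egrep 'pos|force|wid'
python3 - <<'E'
from h import *
im,d=get_image("wrist");c=get_calibration("wrist");cv2.imwrite("pics/w14.png",im);np.save("pics/w14.npy",d);np.savez("pics/w14c.npz",**c)
ims=[cv2.resize(im,(400,300))]
n="scene";i,dd=get_image(n);cv2.imwrite(f"pics/{n}14.png",i)
ims.append(cv2.resize(i[300:430,250:423],(400,300),interpolation=cv2.INTER_CUBIC))
i,dd=get_image("side");cv2.imwrite("pics/side14.png",i)
ims.append(cv2.resize(i[290:420,160:333],(400,300),interpolation=cv2.INTER_CUBIC))
ims.append(cv2.resize(im[20:300,200:450],(400,300)))
cv2.imwrite("pics/c14.png",np.vstack([np.hstack(ims[:2]),np.hstack(ims[2:])]))
E
```

```text
position: [0.5176, 0.1828, 0.033]
force: [-0.1, -0.7, 1.6]
position: [0.5176, 0.1828, 0.033]
force: [-0.7, -0.4, 0.1]
width: 0.695
n 22651 slope along z(len),y: [-0.012   0.0004] depth of face in tool x at grip -0.0401
tool z range -0.1146 -0.02
-0.11 -0.0273 0.025
-0.09 -0.025 0.0249
-0.07 -0.0247 0.025
-0.05 -0.0247 0.0253
F [-0.67 -0.42  0.15] w 0.695 pos [0.5176 0.1828 0.033 ]
position: [0.5169, 0.1832, 0.1442]
force: [-0.2, -1.1, 0.8]
width: 0.701
```

View pics/c14.png

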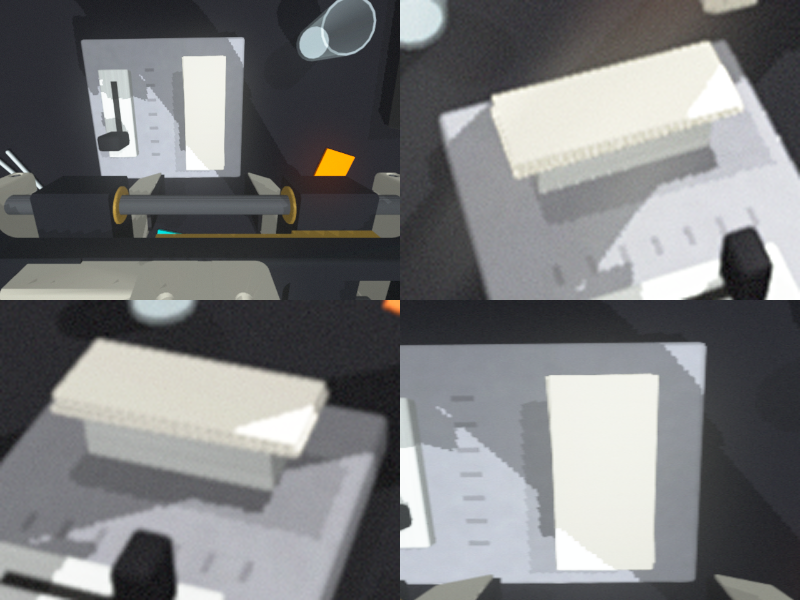

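Plate released and sitting flush: in the scene and side crops the three plates' edges coincide, and in the wrist crop there is one clean rectangle at (547–658, 375–570). Next a numeric check against the dryer, plus locating the selector.

Run:
```python
from h import *
im=cv2.imread("pics/w14.png");d=np.load("pics/w14.npy");c=dict(np.load("pics/w14c.npz"));P=cloud(c,d);z=P[...,2]
x,y=P[...,0],P[...,1];reg=(abs(x-.57)<.15)&(abs(y-.23)<.15)
p=rect(onplane(c,big((abs(z-.0725)<.005)&reg,(330,180)),.072));print("top plate",p)
D=rect(onplane(c,big((z>.022)&(z<.12)&reg),.03));print("dryer",D)
m=(abs(z-.0845)<.005)&reg&(im.max(2)<80);s=rect(P[m]);print("selector",s,m.sum())
a=np.radians(p[2]);u=np.array([np.cos(a),np.sin(a)]);v=np.array([-u[1],u[0]])
for n,q in(("plate",p),("sel",s)): r=q[0]-D[0];print(n,"in dryer",(r@u).round(1),(r@v).round(1))
S=s[0]/1000
near=S-u*.032
go([near[0],near[1],.14],p[2])
from numpy import degrees
```

```text
top plate (array([559.2, 171.8]), array([ 50.1, 140.2]), -14.21)
dryer (array([573.1, 224.4]), array([197.3, 217.3]), 76.39)
selector (array([558.3, 294.4]), array([19.7, 26.9]), 79.55) 828
plate in dryer -0.6 -54.4
sel in dryer -31.5 64.2
t 16.25 pos [0.5154 0.1828 0.1421] turn [-0.0029  0.0014 -0.001 ] shift mm after turn [   2.1 -118.7   17.9] shift mm now [   2.  -118.7   18.2] F [ 0.8 -0.5  0.5] w 0.702
```

```bash
python3 -m handwheel '[[0.3,0,-0.03,0.01,0,0,0],[0,0,-0.035,0.011,0,0,0],[0,0,-0.035,0,0,0,0],[0,0,-0.019,0,0,0,0],[0,0,0,0,0,0,0],[0,0.04,0,0,0,0,0],[0,0.04,0,0,0,0,0],[0,0.025,0,0,0,0,0],[0,0.013,0,0,0,0,0],[0,0,0,0,0,0,0]]'
python3 -c "
from h import *
S=np.array([.5583,.2944]);a=np.radians(-13.6);u=np.array([np.cos(a),np.sin(a)]);n=S-.035*u
go([n[0],n[1],.024],-13.6)"
```

```text
clock: 17.25
position: [0.524, 0.302, 0.0231]
ee_rot: [-2.086, 0.267, 2.092]
force: [-0.3, -0.1, 1.3]
width: 0.001
t 17.25 pos [0.524  0.302  0.0231] turn [-0.0139  0.0027 -0.0032] shift mm after turn [-0.9 -0.7 -0.1] shift mm now [-0.9 -0.7 -0.1] F [-0.3 -0.1  1.3] w 0.001
```

```bash
python3 -m handwheel '[[0,0,0,-0.005,-0.0139,0,0],[0,0,0,-0.01,0,0,0],[0,0,0,-0.01,0,0,0],[0,0,0,-0.01,0,0,0],[0,0,0,-0.01,0,0,0],[0,0,0,-0.01,0,0,0],[0,0,0,-0.01,0,0,0],[0,0,0,-0.005,0,0,0],[0,0,0,0,0,0,0]]'
for i in 1 2 3 4; do python3 -m handwheel '[[0,0,0,-0.003,0,0,0],[0,0,0,0,0,0,0]]'|egrep 'pos|for'; done
```

```text
clock: 18.15
position: [0.5945, 0.2864, 0.0249]
ee_rot: [-2.096, 0.251, 2.095]
force: [-0.0, 0.0, -0.9]
width: 0.008
position: [0.5963, 0.2863, 0.0249]
force: [0.0, -1.2, -0.8]
position: [0.5992, 0.2857, 0.025]
force: [-1.3, 0.8, -0.2]
position: [0.6023, 0.285, 0.025]
force: [0.5, 0.6, -0.2]
position: [0.6024, 0.285, 0.025]
force: [-9.9, -0.1, 7.1]
```

```bash
python3 -m handwheel '[[0,0,0,-0.001,0,0,0],[0,0,0,0,0,0,0]]'|egrep 'pos|for'
python3 -m handwheel '[[0,0,0,0.008,0,0,0],[0,0,0,0.02,0,0,0],[0,-0.04,0,0,0,0,0],[0,-0.045,0,0,0,0,0],[0,-0.045,0,0.04,0,0,0],[0,0,0,0.04,0,0,0],[0,0,0,0,0,0,0],[0,0,0,0,0,0,0]]'
python3 - <<'E'
from h import *
im,d=get_image("wrist");c=get_calibration("wrist");cv2.imwrite("pics/w15.png",im);P=cloud(c,d);z=P[...,2]
x,y=P[...,0],P[...,1];reg=(abs(x-.57)<.15)&(abs(y-.23)<.15)
p=rect(onplane(c,big((abs(z-.0725)<.005)&reg),.072));D=rect(onplane(c,big((z>.022)&(z<.12)&reg),.03))
m=(abs(z-.0845)<.005)&reg&(im.max(2)<80);s=rect(P[m]);print(p,D,s,m.sum())
a=np.radians(p[2]);u=np.array([np.cos(a),np.sin(a)]);v=np.array([-u[1],u[0]])
for n,q in(("plate",p),("sel",s)): r=q[0]-D[0];print(n,"in dryer",(r@u).round(1),(r@v).round(1))
i,dd=get_image("scene");P=cloud(get_calibration("scene"),dd)
for n,C in(("jar",(.5899,-.3041)),("beaker",(.6173,-.0025))):
    z0=.06 if n=="jar" else .01
    q=P[(P[...,2]>z0)&(P[...,2]<.105)&(np.linalg.norm(P[...,:2]-C,axis=-1)<.045)];print(n,rect(q))
j,_=get_image("side")
cv2.imwrite("pics/c15.png",np.hstack([cv2.resize(i,(400,300)),cv2.resize(j[290:470,90:330],(400,300),interpolation=cv2.INTER_CUBIC)]))
print(observe()["clock"],observe()["force"])
E
```

```text
position: [0.6024, 0.285, 0.0251]
force: [-13.0, -0.5, 9.5]
clock: 19.95
position: [0.5075, 0.3083, 0.1481]
ee_rot: [-2.098, 0.247, 2.095]
force: [0.4, -1.1, -0.7]
width: 0.004
(array([560.6, 172.2]), array([ 52.7, 141.1]), -14.41) (array([574.2, 225.2]), array([198.5, 218.1]), 76.3) (array([622.8, 279. ]), array([18.5, 26.4]), 75.9) 1082
plate in dryer 0.0 -54.7
sel in dryer 33.7 64.2
jar (array([ 590.4, -303.9]), array([26.9, 26.9]), 56.24)
beaker (array([617.1,  -2.3]), array([57.7, 61.2]), 63.49)
20.1 [ 0.70475343  1.27388858 -0.85067935]
```

View pics/c15.png

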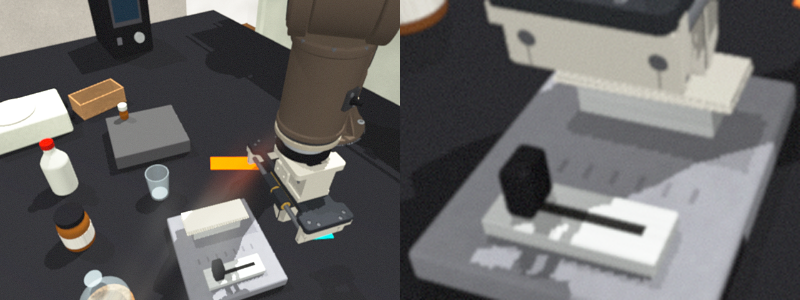

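The selector is at its far stop: the grip sits at the end of the slot (right crop 525,180), and the push ended at a hard stop of about 13 N. The stack, jar and beaker have not moved. Handing in.

```bash
python3 -c "
from cell import *
print(sign_off())"
```

```text
the job is handed in; nothing more can be done
None
```

The job is done and handed in at about 20 s of the 67 s allowed. I pushed the plate from behind until it overhung the slab's front edge by about 54 mm and gripped its overhanging end by the sides. I laid it on the stack with light contact (10 N at most) and released it. Then I pushed the selector to its far stop with the fingers shut.

**Last checks**
- **Plate:** its centre is at about (0, -55) mm in the dryer frame, which is the nominal stack position, and its edges look flush with the stack in two views.
- **Plate angle:** it measured -14.2 to -14.4° against about -13.6° for the dryer. I had aligned it to the stack, which I measured at about -14.1° before placing. I did not measure the lower plates again after placing.
- **Selector:** the grip measured at +33.7 mm against a nominal +35 mm. The start reading suggests an offset of 1 mm or so. I took it as fully over because the push ended against a hard stop of about 13 N.
- **Jar and beaker:** both are within 1 mm of where they started.

**What disagreed**
- **Reported tool position:** the fingertips were really about 36 mm short of the reported TCP. My first push therefore passed above the plate without touching it. I found the offset by camera depth and contact with the slab and corrected for it.
- **Grip width:** it read about 48 to 49 mm on the 50 mm plate.

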